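# Move the cooled crucibles to the carrier in the order of their samples

### The job

The ignited samples have cooled: move all four crucibles from the aluminium cooling block into the wooden carrier for weighing. Unmarked, they are known only by their place, so keep the order: the one next to the block's knob goes into the well next to the carrier's knob, and so on along the row. Keep them upright so that no ash is lost, and let each stand fully down in its well.

Things in the scene. Friction and masses are not known exactly. Their poses are not given: they have to be found in the camera images.
- crucible_1: White porcelain crucible, one of four alike, told apart only by where it stands: at the start in the well of the aluminium cooling block at y = -75 mm of the block's frame. 34 mm tall, 41 mm across the rim, tapering to a 25 mm foot; 24 to 42 g. Origin: centre of its foot; z up its axis. Take it across the rim, fingers either side of the row.
- crucible_2: White porcelain crucible, one of four alike, told apart only by where it stands: at the start in the well of the aluminium cooling block at y = -25 mm of the block's frame. 34 mm tall, 41 mm across the rim, tapering to a 25 mm foot; 24 to 42 g. Origin: centre of its foot; z up its axis. Take it across the rim, fingers either side of the row.
- crucible_3: White porcelain crucible, one of four alike, told apart only by where it stands: at the start in the well of the aluminium cooling block at y = +25 mm of the block's frame. 34 mm tall, 41 mm across the rim, tapering to a 25 mm foot; 24 to 42 g. Origin: centre of its foot; z up its axis. Take it across the rim, fingers either side of the row.
- crucible_4: White porcelain crucible, one of four alike, told apart only by where it stands: at the start in the well of the aluminium cooling block at y = +75 mm of the block's frame. 34 mm tall, 41 mm across the rim, tapering to a 25 mm foot; 24 to 42 g. Origin: centre of its foot; z up its axis. Take it across the rim, fingers either side of the row.
- cooling_block: Aluminium, rib-sided cooling block, 254 (along y) x 67 mm, top 24 mm above the bench, fixed. Four 40 mm round blind wells on its centre line at y = -75, -25, +25, +75 mm, 15 mm deep, floor 9 mm above the bench; a seated crucible has 4 mm of play, its rim 43 mm above the bench. Origin: centre of its underside, at bench level. One end has a black knob, the other a flat screw.
- wooden_carrier: Wooden carrier block, 254 (along y) x 62 mm, top 24 mm above the bench, fixed. Four 40 mm round blind wells on its centre line at y = -75, -25, +25, +75 mm, 15 mm deep, floor 9 mm above the bench; a seated crucible has 4 mm of play, its rim 43 mm above the bench. Origin: centre of its underside, at bench level. One end has a black knob, the other a flat screw. Its wells are empty at the start.
- cooling_knob: Fixed black knob, 19 mm across, standing 25 mm up from the cooling block's top, on its centre line at y = +112 or -112 mm of the block's frame: marks the end from which its places are counted. Origin: on its axis, at bench level.
- wooden_knob: Fixed black knob, 19 mm across, standing 25 mm up from the wooden carrier's top, on its centre line at y = +112 or -112 mm of the carrier's frame: marks the end from which its places are counted. Origin: on its axis, at bench level.

How it is judged (in metres and radians):
At the end, for the whole second after the job is handed in: Each crucible stands in the wooden carrier in the same place, counted from the carrier's knob, that it had in the cooling block counted from that block's knob: within 9 mm of the well's axis each way, foot on the well's floor within 4 mm, upright within 0.12 rad, at rest and released (((((y of cooling_knob in the frame of cooling_block above 0 m and y of wooden_knob in the frame of wooden_carrier above 0 m) or (y of cooling_knob in the frame of cooling_block below 0 m and y of wooden_knob in the frame of wooden_carrier below 0 m)) and (x of crucible_1 in the frame of wooden_carrier between -0.009 and 0.009 m and y of crucible_1 in the frame of wooden_carrier between -0.084 and -0.066 m and z of crucible_1 in the frame of wooden_carrier between 0.005 and 0.013 m and angle between crucible_1's own z axis and vertical below 0.12 rad and linear speed of crucible_1 below 0.02 m/s) and (x of crucible_2 in the frame of wooden_carrier between -0.009 and 0.009 m and y of crucible_2 in the frame of wooden_carrier between -0.034 and -0.016 m and z of crucible_2 in the frame of wooden_carrier between 0.005 and 0.013 m and angle between crucible_2's own z axis and vertical below 0.12 rad and linear speed of crucible_2 below 0.02 m/s) and (x of crucible_3 in the frame of wooden_carrier between -0.009 and 0.009 m and y of crucible_3 in the frame of wooden_carrier between 0.016 and 0.034 m and z of crucible_3 in the frame of wooden_carrier between 0.005 and 0.013 m and angle between crucible_3's own z axis and vertical below 0.12 rad and linear speed of crucible_3 below 0.02 m/s) and (x of crucible_4 in the frame of wooden_carrier between -0.009 and 0.009 m and y of crucible_4 in the frame of wooden_carrier between 0.066 and 0.084 m and z of crucible_4 in the frame of wooden_carrier between 0.005 and 0.013 m and angle between crucible_4's own z axis and vertical below 0.12 rad and linear speed of crucible_4 below 0.02 m/s)) or (((y of cooling_knob in the frame of cooling_block above 0 m and y of wooden_knob in the frame of wooden_carrier below 0 m) or (y of cooling_knob in the frame of cooling_block below 0 m and y of wooden_knob in the frame of wooden_carrier above 0 m)) and (x of crucible_1 in the frame of wooden_carrier between -0.009 and 0.009 m and y of crucible_1 in the frame of wooden_carrier between 0.066 and 0.084 m and z of crucible_1 in the frame of wooden_carrier between 0.005 and 0.013 m and angle between crucible_1's own z axis and vertical below 0.12 rad and linear speed of crucible_1 below 0.02 m/s) and (x of crucible_2 in the frame of wooden_carrier between -0.009 and 0.009 m and y of crucible_2 in the frame of wooden_carrier between 0.016 and 0.034 m and z of crucible_2 in the frame of wooden_carrier between 0.005 and 0.013 m and angle between crucible_2's own z axis and vertical below 0.12 rad and linear speed of crucible_2 below 0.02 m/s) and (x of crucible_3 in the frame of wooden_carrier between -0.009 and 0.009 m and y of crucible_3 in the frame of wooden_carrier between -0.034 and -0.016 m and z of crucible_3 in the frame of wooden_carrier between 0.005 and 0.013 m and angle between crucible_3's own z axis and vertical below 0.12 rad and linear speed of crucible_3 below 0.02 m/s) and (x of crucible_4 in the frame of wooden_carrier between -0.009 and 0.009 m and y of crucible_4 in the frame of wooden_carrier between -0.084 and -0.066 m and z of crucible_4 in the frame of wooden_carrier between 0.005 and 0.013 m and angle between crucible_4's own z axis and vertical below 0.12 rad and linear speed of crucible_4 below 0.02 m/s)))); the robot touches nothing.
It fails at once if a crucible is tipped by more than 0.7 rad (angle between any of crucible_1, crucible_2, crucible_3, crucible_4's own z axis and vertical above 0.7 rad).
It also fails if it takes over 86 s, if anything falls off the work surface, if the arm or the gripper's body presses on something with over 40 N, if the wrist force passes 120 N, or if a joint passes its speed limit or range.

### The arm

A 7-joint arm with a two-finger parallel gripper is mounted at the origin on a cart in front of the work surface, level with it; the furniture and walls round the work are solid. World frame = base frame: x ahead of the robot, y to its left, z up, the work surface at z = 0. Lengths are in mm, angles in rad, forces in N, time in s.
With the tool pointing down it reaches from about 350 to 900 mm from the base axis. Payload 19.9 kg.
Tool frame: the origin (TCP) lies between the finger pads; the fingertips stand 8 mm ahead of it and the grasp point (between the pads) lies 11 mm behind it (manip.nose_length is the distance from the TCP to the fingertips, in mm); z points along the fingers, y is the line along which they close (so a half turn about z gives the same grasp; the last joint's range is limited). The gripper opens to 94 mm and grips with 3 to 60 N. Pads are 16 mm wide; open, the fingers measure 119 mm over their backs; the gripper's body (75 mm by 177 mm) begins 78 mm behind the grasp point.
Start: joints at [-1.188, 0.417, -0.01, 1.614, 0.005, 1.111, -0.053], TCP at [257.005, 569.691, 213.425] pointing down, gripper open.
Joint ranges: [-2.81, 2.81], [-0.39, 2.02], [-1.27, 1.25], [0.06, 2.57], [-1.19, 4.33], [0.19, 2], [-2.82, 2.82]. Speed limits (rad/s): [1.89, 1.89, 2.39, 2.39, 3.01, 3.01, 3.01].

### API

Orientations are given as a unit quaternion [x, y, z, w].
In Python, from plant import manip gives the robot as it stands.
- The arm moves only by the shell command python3 -m jog 'ROWS' [OPENING] [FORCE]. ROWS is JSON, a list of rows, each a list of 6 numbers: the shift along the world's x, y, z in mm, then the turn, a rotation vector about the world's x, y, z in rad. A call has 1 to 20 rows; each row shifts and turns the commanded pose from where the row before left it; what a row does not reach is not made up. A row lasts 1/12 s, in which the tool goes at most 41.7 mm and 7.16 degrees, less where a joint would pass 70% of its speed; a pose out of reach is approached as far as the arm can. A call is refused whole if a number of a shift passes 41.7 or a number of a turn 0.125, either way. A call with a gripper value outside its range is refused whole. OPENING is the opening, from 0 (shut) to 1 (fully open), set as the call begins (- or left out, the last holds). The fingers move at their own pace and stop on an object; FORCE is the grip in N (left out, the last holds). Time passes only in rows, so rows that do not move let the fingers close. It gives the time, the measured TCP pose, the force, the opening and the grip force at its end, in the units of the state.
- manip.observe(): the state, without advancing time (a new reading comes with each control period).
- manip.snapshot(name): name is "scene" or "top" or "wrist"; returns a dict with "frame" (384x512x3 uint8, red, green, blue), "fx", "fy", "cx", "cy" (pixels), "dist" ([k1, k2, p1, p2, k3] as OpenCV has them; the pictures are not rectified), "position" and "attitude" of the camera in the world; the wrist camera has in their place "T_tool_cam" (4x4, takes a point from camera to tool coordinates, whose origin is the TCP and whose axes are the flange's). Camera axes: x right, y up, looking along -z (the intrinsics and any distortion apply to the point x, -y, -z); pixel columns grow to the right and rows downward; lengths in mm; the calibration is good to about 2 mm. A picture is of the moment at which its call begins: read the wrist's pose just before it. There is no depth.
- manip.sign_off(): hands the job in; it is judged then, once.
The state is a dict: "clock": time; "joints": joint angles; "joint_velocities": joint speeds; "joint_torque": joint torques, N m; "tcp_pos": TCP position; "ee_rot": TCP orientation; "force": force on the tool from outside, world axes, zero at the start; "torque": the same for the moment, N m; "gripper_width": finger opening in mm; "gripper_force": force on a finger pad.
Only numpy, scipy, OpenCV 4.12 (cv2) and the standard library are available. Lean on these libraries where they do the work, as an engineer would, in place of code of your own. Each camera call takes 0.05 s, during which the arm holds its last target. There are 200 camera calls.

## Working session

There is one attempt and no reset: what is moved stays moved. The work goes in short steps, Python scripts to look and compute and a shell command to move; the robot and the scene stay as the last step left them, time stands still between calls to the robot, and variables do not carry over. Pictures are saved under pics/ and viewed, at most 16 in all, crops included, and the job is handed in when it is done.

```bash
mkdir -p pics; ls
python3 - <<'E'
from plant import manip
import cv2
print(manip.observe())
for n in ("scene","top"):
    s=manip.snapshot(n)
    cv2.imwrite(f"pics/{n}0.png",s["frame"][:,:,::-1])
    print({k:v for k,v in s.items() if k!="frame"})
E
```

```text
pics
{'clock': 0.0, 'joints': array([-1.18849803,  0.41795218, -0.01030586,  1.61418882,  0.00469627,
        1.11067684, -0.05301801]), 'joint_velocities': array([ 0.00091251,  0.0005311 ,  0.00013107,  0.00089746, -0.00013432,
        0.0013742 ,  0.00208512]), 'joint_torque': array([ 3.88571334e-04, -8.51248026e+01,  6.38884027e-01, -4.26001811e+01,
       -4.88038093e-02,  1.86116807e-02,  1.29560513e-04]), 'tcp_pos': array([256.87282045, 569.36790706, 212.83270628]), 'ee_rot': array([ 2.10321188e-01,  9.77632158e-01, -5.94775504e-04, -8.39807172e-05]), 'force': array([-0.22963686, -0.23160508,  0.44131562]), 'torque': array([ 0.00684982, -0.03165798,  0.01266194]), 'gripper_force': 0.0, 'gripper_width': 93.8841242176082}
{'fx': 494.2856833570116, 'fy': 494.2856833570116, 'cx': 252.78961749883356, 'cy': 192.33233047192905, 'dist': array([-0.10666006,  0.        ,  0.        ,  0.        ,  0.        ]), 'position': array([ -74.08511801, -824.9805856 ,  429.34240973]), 'attitude': array([ 0.49164794, -0.21357966, -0.33855904,  0.77333292])}
{'fx': 352.0434959778487, 'fy': 352.0434959778487, 'cx': 254.32920912929612, 'cy': 189.88861964801094, 'dist': array([-0.09984015,  0.        ,  0.        ,  0.        ,  0.        ]), 'position': array([ 393.19978962, -280.61638059,  889.71000652]), 'attitude': array([ 0.04424987, -0.04474195, -0.69895248,  0.71239423])}
```

View pics/top0.png

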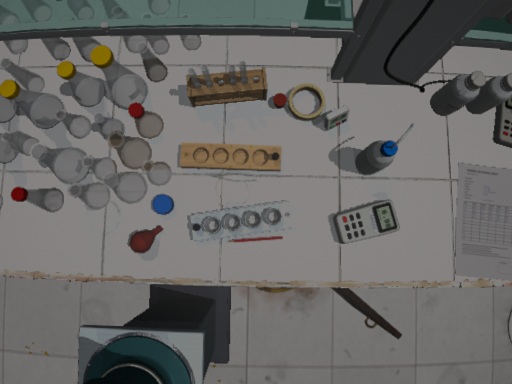

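View pics/scene0.png

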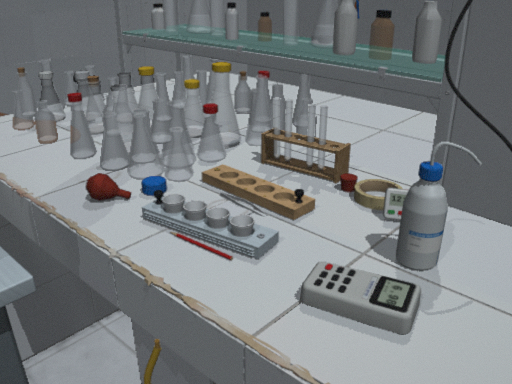

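The top view shows the cooling block (crucibles around (212,225)..(271,216), knob at left (196,227)) and the carrier (wells (201,155)..(260,157), knob at right (276,157)). The knobs are at opposite ends. I'll measure on an enlarged crop.

```bash
cat > h.py <<'E'
import numpy as np, cv2
from plant import manip
from scipy.spatial.transform import Rotation as R
def cam(s, obs=None):
    if "position" in s: return np.array(s["position"]), R.from_quat(s["attitude"]).as_matrix()
    T=np.array(s["T_tool_cam"]); Rt=R.from_quat(obs["ee_rot"]).as_matrix()
    return obs["tcp_pos"]+Rt@T[:3,3], Rt@T[:3,:3]
def K(s): return np.array([[s["fx"],0,s["cx"]],[0,s["fy"],s["cy"]],[0,0,1.]])
def back(s,px,z,obs=None):
    p,A=cam(s,obs); z=np.broadcast_to(z,len(px))
    u=cv2.undistortPoints(np.array(px,float).reshape(-1,1,2),K(s),s["dist"]).reshape(-1,2)
    d=np.c_[u[:,0],-u[:,1],-np.ones(len(u))]@A.T
    return p+d*((z-p[2])/d[:,2])[:,None]
def proj(s,P,obs=None):
    p,A=cam(s,obs); q=(np.array(P,float)-p)@A
    return cv2.projectPoints(q*[1,-1,-1],np.zeros(3),np.zeros(3),K(s),s["dist"])[0].reshape(-1,2)
E
python3 - <<'E'
from h import *
s=manip.snapshot("top"); f=s["frame"][130:250,170:310,::-1]
cv2.imwrite("pics/c1.png",cv2.resize(f,None,fx=5,fy=5,interpolation=cv2.INTER_CUBIC))
print(back(s,[[212,225],[271,216],[196,227],[201,155.5],[260,157],[276,157]],[43,43,49,24,24,49]))
E
```

```text
[[ 413.55112828 -180.25090413   43.        ]
 [ 437.910709   -321.45225296   43.        ]
 [ 407.81755145 -142.85714209   49.        ]
 [ 587.47578909 -144.30298758   24.        ]
 [ 586.29770562 -292.8385861    24.        ]
 [ 581.50567692 -331.51348435   49.        ]]
```

View pics/c1.png

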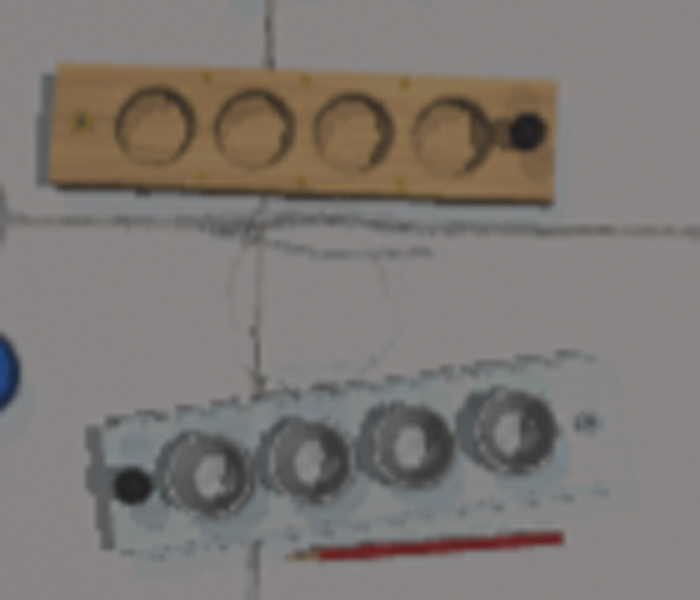

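Crop: rims centred near (205,474), (306,460), (407,445), (510,430); wells near (155,126), (254,129), (353,132), (452,136); cooling knob at (132,486), wooden knob at (527,132). I'll go above both blocks for a wrist view.

```bash
python3 -m jog '[[8,-34,4,0,0,-0.041],[8,-34,4,0,0,-0.041],[8,-34,4,0,0,-0.041],[8,-34,4,0,0,-0.041],[8,-34,4,0,0,-0.041],[8,-34,4,0,0,-0.041],[8,-34,4,0,0,-0.041],[8,-34,4,0,0,-0.041],[8,-34,4,0,0,-0.041],[8,-34,4,0,0,-0.041],[8,-34,4,0,0,-0.041],[8,-34,4,0,0,-0.041]]'
python3 -m jog '[[8,-34,4,0,0,-0.041],[8,-34,4,0,0,-0.041],[8,-34,4,0,0,-0.041],[8,-34,4,0,0,-0.041],[8,-34,4,0,0,-0.041],[8,-34,4,0,0,-0.041],[8,-34,4,0,0,-0.041],[8,-34,4,0,0,-0.041],[8,-34,4,0,0,-0.041],[8,-34,4,0,0,-0.041],[8,-34,4,0,0,-0.041],[8,-34,4,0,0,-0.041],[0,0,0,0,0,0],[0,0,0,0,0,0]]'
python3 - <<'E'
from h import *
o=manip.observe(); s=manip.snapshot("wrist"); cv2.imwrite("pics/w1.png",s["frame"][:,:,::-1])
print({k:v for k,v in s.items() if k!="frame"}); print(o)
import pickle; pickle.dump((s,o),open("w1.pkl","wb"))
t=manip.snapshot("top"); pickle.dump(t,open("t1.pkl","wb"))
E
```

```text
clock: 1.15
tcp_pos: [352.9, 160.0, 261.6]
ee_rot: [0.443, 0.897, 0.0, -0.0]
force: [0.9, 1.0, 1.1]
gripper_width: 94.2
gripper_force: 0.0
clock: 2.32
tcp_pos: [448.7, -247.9, 309.1]
ee_rot: [0.648, 0.761, -0.001, -0.0]
force: [0.7, 0.9, 0.3]
gripper_width: 94.1
gripper_force: 0.0
{'fx': 287.5346183331671, 'fy': 287.5346183331671, 'cx': 257.2870285620151, 'cy': 193.29519537907828, 'dist': array([-0.06897843,  0.        ,  0.        ,  0.        ,  0.        ]), 'T_tool_cam': array([[-2.36978753e-04,  9.65866089e-01,  2.59041776e-01,
         7.52555132e+01],
       [ 9.99999960e-01,  1.88868239e-04,  2.10612035e-04,
        -7.08108477e-01],
       [ 1.54498258e-04,  2.59041816e-01, -9.65866095e-01,
        -1.70515514e+02],
       [ 0.00000000e+00,  0.00000000e+00,  0.00000000e+00,
         1.00000000e+00]])}
{'clock': 2.3167, 'joints': array([-0.31292927,  0.17386642,  0.86291805,  1.78652707, -0.13727433,
        1.24477289,  0.74666475]), 'joint_velocities': array([-0.03757987, -0.03914292, -0.03627669,  0.03308064,  0.01287205,
       -0.00156579, -0.01928248]), 'joint_torque': array([ 3.23101245e+00, -4.27474487e+01,  8.74344260e+00, -4.65313375e+01,
       -3.21224509e-01,  3.24075005e-02,  6.49484955e-01]), 'tcp_pos': array([ 448.65945851, -247.86632291,  309.07085266]), 'ee_rot': array([ 6.48373634e-01,  7.61321706e-01, -9.36360485e-04, -1.17952193e-04]), 'force': array([0.7025856 , 0.92963612, 0.26691927]), 'torque': array([-0.02028943,  0.04393736, -0.0059961 ]), 'gripper_force': 0.0, 'gripper_width': 94.13016937820913}
```

View pics/w1.png

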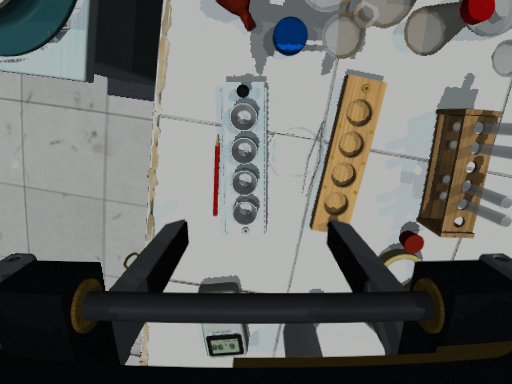

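The wrist view shows the cooling block (knob (243,91), crucibles down to (245,210)) and the carrier (wells (359,112)..(336,203), knob end hidden behind? at the bottom near (330,215)). I'll enlarge it.

Run:
```python
from h import *
import pickle
s,o=pickle.load(open("w1.pkl","rb")); f=s["frame"][65:245,205:395,::-1]
cv2.imwrite("pics/c2.png",cv2.resize(f,None,fx=3.3,fy=3.3,interpolation=cv2.INTER_CUBIC)[:600])
```

```text
(no output)
```

View pics/c2.png

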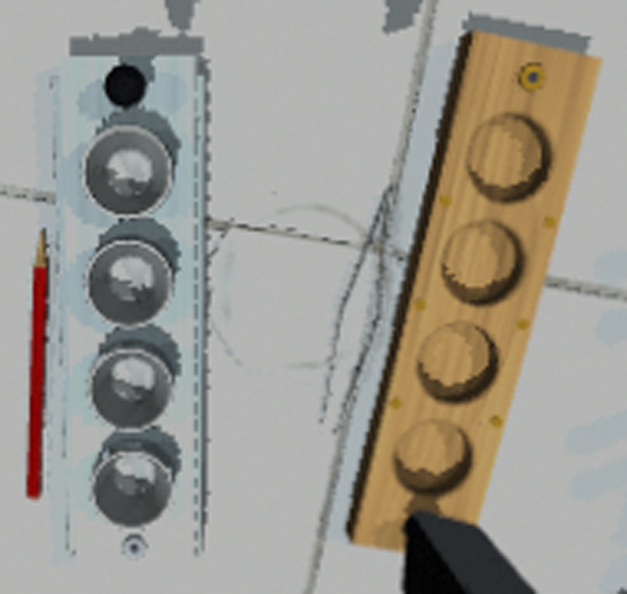

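Crop: rims centred near (127,170), (129.5,281), (131,387), (132,485); wells near (509,157), (482,262), (457,362), (432,457).

Run:
```python
from h import *
import pickle
np.set_printoptions(precision=1,suppress=True)
s,o=pickle.load(open("w1.pkl","rb")); t=pickle.load(open("t1.pkl","rb"))
cw=lambda L:(np.array(L)+.5)/3.3-.5+[205,65]
ct=lambda L:(np.array(L)+.5)/5-.5+[170,130]
rw=back(s,cw([[127,170],[129.5,281],[131,387],[132,485]]),43,o); ww=back(s,cw([[509,157],[482.5,262],[457,362],[432.5,457]]),24,o)
rt=back(t,ct([[205,474],[306,460],[407,445],[510,430]]),43); wt=back(t,ct([[155,126],[254,129],[353,132],[452,136]]),24)
def line(P,n):
    # rigid fit to +-75,+-25 spacing along row
    a=np.array([75,25,-25,-75.]);c=P[:,:2].mean(0);q=P[:,:2]-c
    d=(a[:,None]*q).sum(0);sc=np.hypot(*d)/(a@a);d/=np.hypot(*d)
    F=c+a[:,None]*d
    print(n,"c",c,"dir deg",np.degrees(np.arctan2(d[1],d[0])),"scale",sc,"res",np.abs(F-P[:,:2]).max()); print(F)
for P,n in((rw,"rim wrist"),(rt,"rim top"),(ww,"well wrist"),(wt,"well top")): line(P,n)
```

```text
rim wrist c [ 427.1 -250. ] dir deg 99.38237150155524 scale 0.9881291051643721 res 1.1310502194920673
[[ 414.9 -176. ]
 [ 423.1 -225.3]
 [ 431.2 -274.7]
 [ 439.4 -324. ]]
rim top c [ 426.8 -249.6] dir deg 99.34974102096473 scale 0.9860163607161271 res 1.2362259000224185
[[ 414.6 -175.6]
 [ 422.7 -224.9]
 [ 430.9 -274.3]
 [ 439.  -323.6]]
well wrist c [ 587.8 -216.2] dir deg 88.91980753767838 scale 0.9935060909033709 res 0.5509663703343222
[[ 589.2 -141.2]
 [ 588.3 -191.2]
 [ 587.3 -241.2]
 [ 586.4 -291.2]]
well top c [ 588.1 -218.1] dir deg 89.08146853734684 scale 0.9974743293437172 res 0.24838545098930354
[[ 589.3 -143.1]
 [ 588.5 -193.1]
 [ 587.7 -243.1]
 [ 586.9 -293.1]]
```

Both cameras agree to within 2 mm. Places counted from the cooling knob: A(415,-176), B(423,-225), C(431,-274.5), D(439,-324). Matching wells counted from the carrier knob: A'(587,-292), B'(587.5,-242), C'(588.5,-192), D'(589,-142). Next I'll move above A.

```bash
python3 -m jog '[[-4.2,9,-25,0,0,0],[-4.2,9,-25,0,0,0],[-4.2,9,-25,0,0,0],[-4.2,9,-25,0,0,0],[-4.2,9,-25,0,0,0],[-4.2,9,-25,0,0,0],[-4.2,9,-25,0,0,0],[-4.2,9,-25,0,0,0.005],[0,0,0,0,0,0],[0,0,0,0,0,0],[0,0,0,0,0,0]]' 1 12
```

```text
clock: 3.33
tcp_pos: [416.2, -174.4, 110.8]
ee_rot: [0.645, 0.764, 0.0, 0.001]
force: [0.6, -0.2, 1.0]
gripper_width: 94.3
gripper_force: 0.0
```

```bash
python3 -m jog '[[-1.2,-1.5,-15,0,0,0],[0,0,-15,0,0,0],[0,0,-15,0,0,0],[0,0,-12,0,0,0],[0,0,-10,0,0,0],[0,0,-7.5,0,0,0],[0,0,0,0,0,0],[0,0,0,0,0,0]]'
python3 - <<'E'
from h import *
import pickle
s=manip.snapshot("wrist"); cv2.imwrite("pics/w2.png",s["frame"][:,:,::-1])
E
```

```text
clock: 4.0
tcp_pos: [414.5, -176.1, 35.4]
ee_rot: [0.645, 0.764, 0.0, 0.0]
force: [-0.2, -0.3, 1.4]
gripper_width: 93.9
gripper_force: 0.0
```

View pics/w2.png

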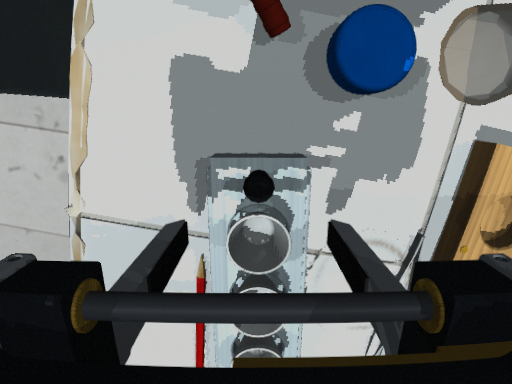

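The gripper straddles the first crucible: rim centre at (260,243), fingertips either side at (185,225) and (330,225). I'll check the centring by back-projection and close.

```bash
python3 - <<'E'
from h import *
o=manip.observe(); s=manip.snapshot("wrist")
print(back(s,[[260,243]],43,o),o["tcp_pos"])
E
python3 -m jog '[[0,0,0,0,0,0],[0,0,0,0,0,0],[0,0,0,0,0,0],[0,0,0,0,0,0],[0,0,0,0,0,0],[0,0,0,0,0,0],[0,0,0,0,0,0],[0,0,0,0,0,0],[0,0,0,0,0,0],[0,0,0,0,0,0]]' 0 12
```

```text
[[ 415.59720738 -176.13876754   43.        ]] [ 414.65412508 -176.05413985   35.58278896]
clock: 4.93
tcp_pos: [414.2, -175.8, 34.9]
ee_rot: [0.645, 0.764, -0.0, -0.0]
force: [0.3, -0.5, 0.2]
gripper_width: 39.1
gripper_force: 12.0
```

Holding at 39 mm opening. I'll lift and look.

```bash
python3 -m jog '[[0,0,5,0,0,0],[0,0,10,0,0,0],[0,0,16,0,0,0],[0,0,20,0,0,0],[0,0,14,0,0,0],[0,0,0,0,0,0],[0,0,0,0,0,0]]'
python3 - <<'E'
from h import *
s=manip.snapshot("wrist")["frame"][:,:,::-1]; t=manip.snapshot("scene")["frame"][130:290,100:320,::-1]
cv2.imwrite("pics/w3.png",cv2.hconcat([s[150:384,150:380],cv2.resize(t,(322,234))]))
E
```

```text
clock: 5.52
tcp_pos: [414.7, -175.6, 100.7]
ee_rot: [0.645, 0.764, 0.001, 0.001]
force: [-0.7, 0.5, -0.4]
gripper_width: 38.7
gripper_force: 12.0
```

View pics/w3.png

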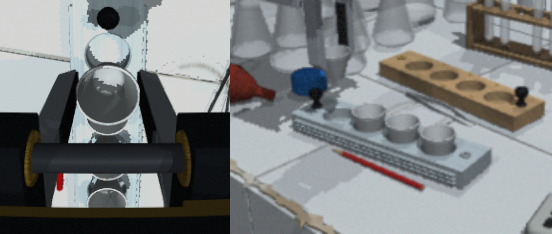

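The crucible is held upright between the fingers, rim near (258,247) in the full frame, and its well is empty. I'll carry it to A'.

```bash
python3 -m jog '[[8,-5.5,0,0,0,0],[16,-11,0,0,0,0],[20,-13.5,0,0,0,0],[22,-15,0,0,0,0],[22,-15,0,0,0,0],[22,-15,0,0,0,0],[20,-13.5,0,0,0,0],[18,-12,0,0,0,0],[14,-9.5,0,0,0,0],[10,-6.5,0,0,0,0],[0,0,0,0,0,0],[0,0,0,0,0,0],[0,0,0,0,0,0]]'
python3 - <<'E'
from h import *
o=manip.observe(); s=manip.snapshot("wrist")
cv2.imwrite("pics/w4.png",s["frame"][:,:,::-1]); print(o["tcp_pos"], proj(s,[[o["tcp_pos"][0],o["tcp_pos"][1],o["tcp_pos"][2]+7.5],[587,-292,24]],o))
E
```

```text
clock: 6.7
tcp_pos: [585.5, -292.2, 99.1]
ee_rot: [0.645, 0.764, -0.0, -0.001]
force: [0.8, 0.2, -0.6]
gripper_width: 39.4
gripper_force: 12.0
[ 585.50357219 -292.15365049   99.14095203] [[258.49182701 242.68728035]
 [259.92028015 203.60013396]]
```

View pics/w4.png

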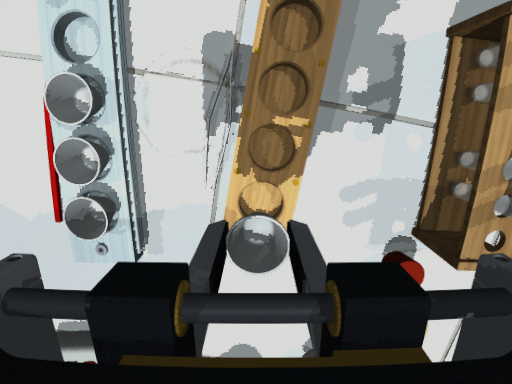

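The crucible (258,244) hangs over its well (261,200), in agreement with the predictions. Lowering.

```bash
python3 -m jog '[[1.2,0.2,-10,0,0,0],[0,0,-14,0,0,0],[0,0,-14,0,0,0],[0,0,-10,0,0,0],[0,0,-6,0,0,0],[0,0,-5,0,0,0],[0,0,-3,0,0,0],[0,0,0,0,0,0],[0,0,0,0,0,0]]'
```

```text
clock: 7.5
tcp_pos: [587.5, -292.3, 38.2]
ee_rot: [0.645, 0.764, -0.0, 0.0]
force: [0.3, -0.0, 0.2]
gripper_width: 39.0
gripper_force: 12.0
```

```bash
python3 -m jog '[[0,0,-1.2,0,0,0],[0,0,-1.2,0,0,0],[0,0,0,0,0,0],[0,0,0,0,0,0]]'; python3 -m jog '[[0,0,0,0,0,0],[0,0,0,0,0,0],[0,0,0,0,0,0],[0,0,0,0,0,0],[0,0,0,0,0,0],[0,0,0,0,0,0],[0,0,10,0,0,0],[0,0,15,0,0,0],[0,0,20,0,0,0],[0,0,20,0,0,0],[0,0,0,0,0,0],[0,0,0,0,0,0]]' 1
python3 - <<'E'
from h import *
cv2.imwrite("pics/s5.png",cv2.resize(manip.snapshot("wrist")["frame"][0:260,20:340,::-1],None,fx=2,fy=2))
E
```

```text
clock: 7.83
tcp_pos: [587.5, -292.1, 35.7]
ee_rot: [0.645, 0.764, 0.0, 0.0]
force: [0.4, -0.9, -0.2]
gripper_width: 38.6
gripper_force: 12.0
clock: 8.83
tcp_pos: [588.2, -292.5, 102.8]
ee_rot: [0.645, 0.764, 0.001, 0.001]
force: [-1.0, -0.1, -0.7]
gripper_width: 93.6
gripper_force: 0.0
```

View pics/s5.png

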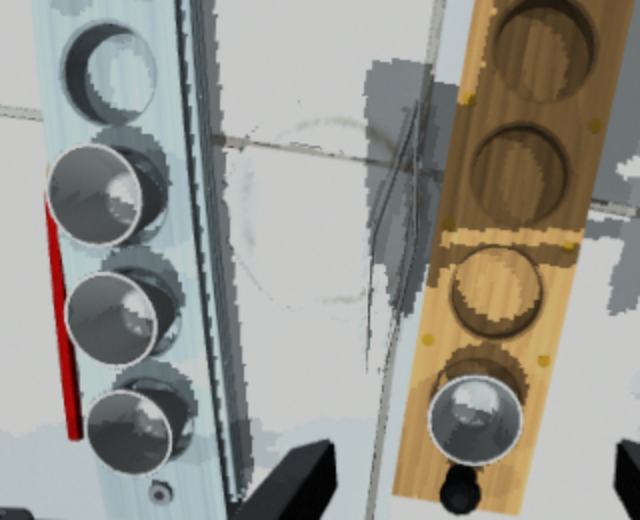

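The first crucible sits in the well next to the carrier's knob, rim at (475,420), knob at (461,490). On to B.

```bash
python3 -m jog '[[-15,6,0,0,0,0],[-30,12,0,0,0,0],[-35,14,0,0,0,0],[-35,14,0,0,0,0],[-30,12,0,0,0,0],[-20,9,0,0,0,0],[0,0,0,0,0,0],[0,0,0,0,0,0],[0,0,0,0,0,0]]'
python3 - <<'E'
from h import *
o=manip.observe(); s=manip.snapshot("wrist")
# rim: cut the image where the predicted rim lies, print predicted pixel
p=proj(s,[[423,-225.2,43]],o)[0]; print(o["tcp_pos"],p)
cv2.imwrite("pics/b6.png",cv2.circle(s["frame"][:,:,::-1].copy(),tuple(int(round(v)) for v in p),2,(0,0,255),-1)[120:300,150:380])
E
```

```text
clock: 9.63
tcp_pos: [423.0, -225.2, 100.6]
ee_rot: [0.645, 0.764, -0.0, 0.0]
force: [0.7, -0.4, 0.1]
gripper_width: 94.1
gripper_force: 0.0
[ 423.04387557 -225.19162629  100.62361287] [258.13241537 209.5709496 ]
```

View pics/b6.png

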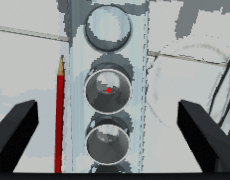

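The predicted centre (258,210) falls on the rim's centre. Descend, close, lift.

```bash
python3 -m jog '[[0,0,-15,0,0,0],[0,0,-15,0,0,0],[0,0,-15,0,0,0],[0,0,-12,0,0,0],[0,0,-8,0,0,0],[0,0,0,0,0,0],[0,0,0,0,0,0]]'; python3 -m jog '[[0,0,0,0,0,0],[0,0,0,0,0,0],[0,0,0,0,0,0],[0,0,0,0,0,0],[0,0,0,0,0,0],[0,0,0,0,0,0],[0,0,0,0,0,0],[0,0,0,0,0,0],[0,0,0,0,0,0],[0,0,0,0,0,0]]' 0 12;  python3 -m jog '[[0,0,5,0,0,0],[0,0,10,0,0,0],[0,0,16,0,0,0],[0,0,20,0,0,0],[0,0,14,0,0,0],[0,0,0,0,0,0],[0,0,0,0,0,0]]'
```

```text
clock: 10.27
tcp_pos: [422.4, -225.4, 35.5]
ee_rot: [0.645, 0.764, -0.0, -0.0]
force: [0.4, -0.6, 0.1]
gripper_width: 94.2
gripper_force: 0.0
clock: 11.1
tcp_pos: [422.4, -225.1, 35.5]
ee_rot: [0.645, 0.764, -0.0, 0.0]
force: [-0.6, 0.1, -0.3]
gripper_width: 39.2
gripper_force: 12.0
clock: 11.68
tcp_pos: [422.9, -225.0, 101.3]
ee_rot: [0.645, 0.764, 0.001, 0.001]
force: [0.4, 1.0, -0.6]
gripper_width: 39.2
gripper_force: 12.0
```

```bash
python3 -m jog '[[8,-1,0,0,0,0],[15,-1.5,0,0,0,0],[19,-2,0,0,0,0],[21,-2,0,0,0,0],[21,-2,0,0,0,0],[21,-2,0,0,0,0],[20,-2,0,0,0,0],[17,-2,0,0,0,0],[14,-1.5,0,0,0,0],[9,-1,0,0,0,0],[0,0,0,0,0,0],[0,0,0,0,0,0],[0,0,0,0,0,0]]'
python3 - <<'E'
from h import *
o=manip.observe(); s=manip.snapshot("wrist")
cv2.imwrite("pics/b7.png",s["frame"][60:300,130:380,::-1]); print(o["tcp_pos"], proj(s,[[o["tcp_pos"][0],o["tcp_pos"][1],o["tcp_pos"][2]+7.5],[587.5,-242,24]],o)-[130,60])
E
```

```text
clock: 12.77
tcp_pos: [586.5, -242.2, 100.2]
ee_rot: [0.646, 0.764, -0.0, -0.0]
force: [0.4, 0.7, 0.0]
gripper_width: 39.5
gripper_force: 12.0
[ 586.54063159 -242.2055668   100.1586974 ] [[128.4959895  182.69142665]
 [129.30454449 143.08663986]]
```

View pics/b7.png

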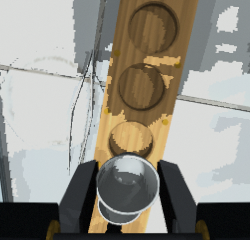

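The second crucible (128,185 in the crop) is over its well (131,140), with the first behind it by the knob. Lower and release.

```bash
python3 -m jog '[[1,0,-10,0,0,0],[0,0,-14,0,0,0],[0,0,-14,0,0,0],[0,0,-11,0,0,0],[0,0,-6,0,0,0],[0,0,-5,0,0,0],[0,0,-3,0,0,0],[0,0,-1.2,0,0,0],[0,0,0,0,0,0],[0,0,0,0,0,0],[0,0,0,0,0,0]]'; python3 -m jog '[[0,0,0,0,0,0],[0,0,0,0,0,0],[0,0,0,0,0,0],[0,0,0,0,0,0],[0,0,0,0,0,0],[0,0,0,0,0,0],[0,0,10,0,0,0],[0,0,15,0,0,0],[0,0,20,0,0,0],[0,0,20,0,0,0],[0,0,0,0,0,0],[0,0,0,0,0,0]]' 1
```

```text
clock: 13.73
tcp_pos: [588.7, -242.2, 36.8]
ee_rot: [0.645, 0.764, 0.0, 0.0]
force: [0.4, -0.8, -0.0]
gripper_width: 39.1
gripper_force: 12.0
clock: 14.73
tcp_pos: [589.2, -242.4, 103.5]
ee_rot: [0.645, 0.764, 0.001, 0.001]
force: [-0.4, 1.3, -0.2]
gripper_width: 94.3
gripper_force: 0.0
```

```bash
python3 -m jog '[[-13,-3,0,0,0,0],[-28,-6,0,0,0,0],[-34,-7,0,0,0,0],[-34,-7,0,0,0,0],[-29,-6,0,0,0,0],[-19,-3,0,0,0,0],[0,0,0,0,0,0],[0,0,0,0,0,0],[0,0,0,0,0,0]]'
python3 - <<'E'
from h import *
o=manip.observe(); s=manip.snapshot("wrist")
p=proj(s,[[431.1,-274.5,43]],o)[0]; print(o["tcp_pos"],p)
cv2.imwrite("pics/b8.png",cv2.circle(s["frame"][:,:,::-1].copy(),tuple(int(round(v)) for v in p),2,(0,0,255),-1)[20:300,150:480])
E
```

```text
clock: 15.48
tcp_pos: [432.2, -273.9, 101.5]
ee_rot: [0.645, 0.764, 0.0, 0.0]
force: [0.3, 0.6, -0.3]
gripper_width: 93.9
gripper_force: 0.0
[ 432.17227953 -273.8517609   101.45151795] [256.78390157 209.79624778]
```

View pics/b8.png

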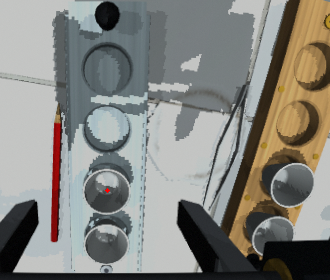

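The crop shows C's rim at about (107,190), on the predicted mark. The first two crucibles stand in the carrier at (291,185) and (274,236).

```bash
python3 -m jog '[[-1,-0.6,-15,0,0,0],[0,0,-15,0,0,0],[0,0,-15,0,0,0],[0,0,-12,0,0,0],[0,0,-9,0,0,0],[0,0,0,0,0,0],[0,0,0,0,0,0]]'; python3 -m jog '[[0,0,0,0,0,0],[0,0,0,0,0,0],[0,0,0,0,0,0],[0,0,0,0,0,0],[0,0,0,0,0,0],[0,0,0,0,0,0],[0,0,0,0,0,0],[0,0,0,0,0,0],[0,0,0,0,0,0],[0,0,0,0,0,0]]' 0 12;  python3 -m jog '[[0,0,5,0,0,0],[0,0,10,0,0,0],[0,0,16,0,0,0],[0,0,20,0,0,0],[0,0,14,0,0,0],[0,0,0,0,0,0],[0,0,0,0,0,0]]'
```

```text
clock: 16.12
tcp_pos: [430.4, -274.8, 35.2]
ee_rot: [0.645, 0.764, -0.0, -0.0]
force: [-0.4, -0.2, 0.6]
gripper_width: 94.3
gripper_force: 0.0
clock: 16.95
tcp_pos: [430.4, -274.7, 35.3]
ee_rot: [0.645, 0.764, -0.0, -0.0]
force: [-0.2, -0.4, 0.1]
gripper_width: 39.1
gripper_force: 12.0
clock: 17.53
tcp_pos: [430.9, -274.7, 101.2]
ee_rot: [0.645, 0.764, 0.0, 0.001]
force: [-0.4, -0.5, -0.8]
gripper_width: 38.9
gripper_force: 12.0
```

```bash
python3 -m jog '[[7,4,0,0,0,0],[14,7,0,0,0,0],[18,9.5,0,0,0,0],[20,10.5,0,0,0,0],[20,10.5,0,0,0,0],[20,10.5,0,0,0,0],[20,10.5,0,0,0,0],[17,9,0,0,0,0],[13,7,0,0,0,0],[8,4,0,0,0,0],[0,0,0,0,0,0],[0,0,0,0,0,0],[0,0,0,0,0,0]]'
python3 - <<'E'
from h import *
o=manip.observe(); s=manip.snapshot("wrist")
cv2.imwrite("pics/b9.png",s["frame"][60:300,130:380,::-1]); print(o["tcp_pos"], proj(s,[[o["tcp_pos"][0],o["tcp_pos"][1],o["tcp_pos"][2]+7.5],[588.4,-192.2,24]],o)-[130,60])
E
```

```text
clock: 18.62
tcp_pos: [586.6, -192.8, 100.1]
ee_rot: [0.646, 0.764, -0.0, -0.0]
force: [-0.5, -0.8, -0.6]
gripper_width: 39.5
gripper_force: 12.0
[ 586.64212854 -192.75805766  100.07067132] [[128.49616657 182.69666613]
 [130.24899311 142.84860611]]
```

View pics/b9.png

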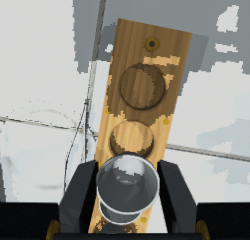

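The third crucible (128,185) is over its well (132,140), leaving one empty well by the screw. Lower and release, then go to D.

```bash
python3 -m jog '[[1,0.4,-10,0,0,0],[0,0,-14,0,0,0],[0,0,-14,0,0,0],[0,0,-11,0,0,0],[0,0,-6,0,0,0],[0,0,-5,0,0,0],[0,0,-3,0,0,0],[0,0,-1.5,0,0,0],[0,0,0,0,0,0],[0,0,0,0,0,0],[0,0,0,0,0,0]]'; python3 -m jog '[[0,0,0,0,0,0],[0,0,0,0,0,0],[0,0,0,0,0,0],[0,0,0,0,0,0],[0,0,0,0,0,0],[0,0,0,0,0,0],[0,0,10,0,0,0],[0,0,15,0,0,0],[0,0,20,0,0,0],[0,0,20,0,0,0],[0,0,0,0,0,0],[0,0,0,0,0,0]]' 1
python3 -m jog '[[-12,-12,0,0,0,0],[-22,-26,0,0,0,0],[-26,-31,0,0,0,0],[-26,-31,0,0,0,0],[-25,-31,0,0,0,0],[-22,-28,0,0,0,0],[-17,-22,0,0,0,0],[0,0,0,0,0,0],[0,0,0,0,0,0],[0,0,0,0,0,0]]'
```

```text
clock: 19.58
tcp_pos: [588.7, -191.8, 36.2]
ee_rot: [0.645, 0.764, 0.0, 0.0]
force: [-0.2, 0.9, -0.8]
gripper_width: 39.0
gripper_force: 12.0
clock: 20.58
tcp_pos: [589.2, -192.0, 103.0]
ee_rot: [0.645, 0.764, 0.001, 0.001]
force: [-0.2, 0.4, -1.0]
gripper_width: 93.9
gripper_force: 0.0
clock: 21.42
tcp_pos: [438.8, -372.2, 100.7]
ee_rot: [0.645, 0.764, 0.0, -0.0]
force: [0.2, 0.8, -0.3]
gripper_width: 93.9
gripper_force: 0.0
```

I typed 49 mm too much in y, which is harmless at this height. Shifting back over D, then descending.

```bash
python3 -m jog '[[0.3,16,0,0,0,0],[0,20,0,0,0,0],[0,12,0,0,0,0],[0,0,0,0,0,0],[0,0,0,0,0,0],[0,0,0,0,0,0]]'
python3 - <<'E'
from h import *
o=manip.observe(); s=manip.snapshot("wrist")
p=proj(s,[[439.2,-324,43]],o)[0]; print(o["tcp_pos"],p)
cv2.imwrite("pics/b10.png",cv2.circle(s["frame"][:,:,::-1].copy(),tuple(int(round(v)) for v in p),2,(0,0,255),-1)[20:300,150:480])
E
```

```text
clock: 21.92
tcp_pos: [439.1, -325.1, 101.0]
ee_rot: [0.645, 0.764, -0.0, 0.0]
force: [-0.1, -0.1, -0.5]
gripper_width: 93.9
gripper_force: 0.0
[ 439.12844522 -325.05025943  101.01743013] [258.48413059 208.24022608]
```

View pics/b10.png

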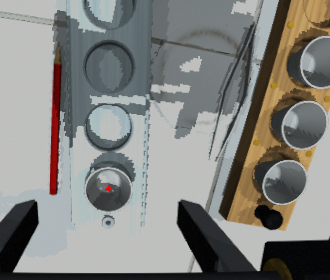

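The last crucible's rim (108,188) is on the mark. The three placed ones stand in the carrier at (321,63), (301,125) and (284,183).

```bash
python3 -m jog '[[0,1,-15,0,0,0],[0,0,-15,0,0,0],[0,0,-15,0,0,0],[0,0,-12,0,0,0],[0,0,-8.5,0,0,0],[0,0,0,0,0,0],[0,0,0,0,0,0]]'; python3 -m jog '[[0,0,0,0,0,0],[0,0,0,0,0,0],[0,0,0,0,0,0],[0,0,0,0,0,0],[0,0,0,0,0,0],[0,0,0,0,0,0],[0,0,0,0,0,0],[0,0,0,0,0,0],[0,0,0,0,0,0],[0,0,0,0,0,0]]' 0 12;  python3 -m jog '[[0,0,5,0,0,0],[0,0,10,0,0,0],[0,0,16,0,0,0],[0,0,20,0,0,0],[0,0,14,0,0,0],[0,0,0,0,0,0],[0,0,0,0,0,0]]'
```

```text
clock: 22.55
tcp_pos: [438.5, -324.2, 35.3]
ee_rot: [0.645, 0.764, -0.0, -0.0]
force: [-0.3, -0.5, 0.6]
gripper_width: 93.8
gripper_force: 0.0
clock: 23.38
tcp_pos: [438.7, -323.8, 35.3]
ee_rot: [0.645, 0.764, -0.0, 0.0]
force: [0.2, -0.3, 0.5]
gripper_width: 39.4
gripper_force: 12.0
clock: 23.97
tcp_pos: [439.2, -323.9, 101.3]
ee_rot: [0.645, 0.764, 0.0, 0.001]
force: [-0.1, -0.3, -0.8]
gripper_width: 39.2
gripper_force: 12.0
```

```bash
python3 -m jog '[[5,6,0,0,0,0],[10,12,0,0,0,0],[13,16,0,0,0,0],[15,18,0,0,0,0],[15,18,0,0,0,0],[15,18,0,0,0,0],[15,18,0,0,0,0],[15,18,0,0,0,0],[14,17,0,0,0,0],[13,16,0,0,0,0],[12,14.5,0,0,0,0],[8,10,0,0,0,0],[0,0,0,0,0,0],[0,0,0,0,0,0],[0,0,0,0,0,0]]'
```

```text
clock: 25.22
tcp_pos: [587.9, -143.2, 100.1]
ee_rot: [0.646, 0.764, -0.0, -0.0]
force: [-0.6, -0.2, -0.6]
gripper_width: 39.0
gripper_force: 12.0
```

```bash
python3 -m jog '[[0.5,1,-10,0,0,0],[0,0,-14,0,0,0],[0,0,-14,0,0,0],[0,0,-11,0,0,0],[0,0,-6,0,0,0],[0,0,-5,0,0,0],[0,0,-3,0,0,0],[0,0,-1.5,0,0,0],[0,0,0,0,0,0],[0,0,0,0,0,0],[0,0,0,0,0,0]]'; python3 -m jog '[[0,0,0,0,0,0],[0,0,0,0,0,0],[0,0,0,0,0,0],[0,0,0,0,0,0],[0,0,0,0,0,0],[0,0,0,0,0,0],[0,0,10,0,0,0],[0,0,15,0,0,0],[0,0,20,0,0,0],[0,0,20,0,0,0],[-10,-15,25,0,0,0],[-15,-25,35,0,0,0],[-15,-30,35,0,0,0],[-15,-30,35,0,0,0],[-15,-30,20,0,0,0],[0,0,0,0,0,0],[0,0,0,0,0,0],[0,0,0,0,0,0]]' 1
python3 - <<'E'
from h import *
np.set_printoptions(precision=1,suppress=True)
o=manip.observe(); s=manip.snapshot("wrist")
W=np.array([[589.2,-142.2],[588.4,-192.2],[587.5,-242.2],[586.6,-292.2]])
p=proj(s,np.c_[W,np.full(4,43)],o); print(p)
f=s["frame"][:,:,::-1].copy(); t=manip.snapshot("scene")["frame"][130:270,110:350,::-1]
x0,y0=np.maximum(p.min(0)-50,0).astype(int); c=f[y0:y0+210,x0:x0+160]; print(x0,y0)
a=cv2.resize(c,None,fx=2,fy=2); b=cv2.resize(t,(480,280)); H=max(a.shape[0],280)
pad=lambda m:cv2.copyMakeBorder(m,0,H-m.shape[0],0,0,cv2.BORDER_CONSTANT)
cv2.imwrite("pics/final.png",cv2.hconcat([pad(a),pad(b)])); print(a.shape)
E
```

```text
clock: 26.13
tcp_pos: [589.5, -141.3, 36.3]
ee_rot: [0.645, 0.764, 0.0, 0.0]
force: [0.7, -0.5, 0.8]
gripper_width: 39.0
gripper_force: 12.0
clock: 27.63
tcp_pos: [524.8, -260.3, 238.6]
ee_rot: [0.645, 0.764, 0.0, 0.0]
force: [0.5, 0.3, 0.2]
gripper_width: 94.2
gripper_force: 0.0
[[326.1  91.4]
 [316.8 132.2]
 [307.9 170.7]
 [299.3 207. ]]
249 41
(420, 320, 3)
```

View pics/final.png

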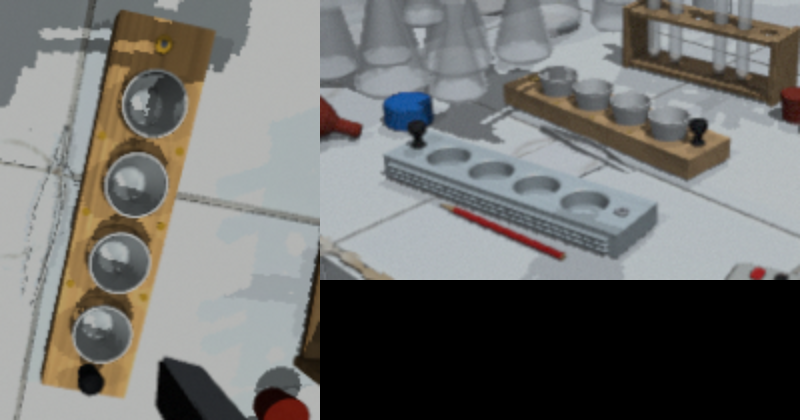

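All four crucibles stand upright and level in the carrier. Their rims, at (326,93), (317,133), (308,172) and (300,207) in the full frame, are within 2 px of prediction. The cooling block is empty and the arm is clear, so I'm handing in.

```bash
python3 -c "
from plant import manip
print(manip.sign_off())"
```

```text
the job is handed in; nothing more can be done
None
```

All four crucibles are in the wooden carrier, upright in the wells matching their places counted from the knobs; the job was handed in at about 28 s, and the hand-in call returned no verdict.

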